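# Drive the seized retaining pin out of a cartridge dock and take the cartridge out

## Robot

A 7-joint arm with a two-finger parallel gripper is mounted at the origin on a cart in front of the work surface, level with it; the furniture and walls round the work are solid. World frame = base frame: x ahead of the robot, y to its left, z up, the work surface at z = 0. Lengths are in m, angles in rad, forces in N, time in s.
With the tool pointing down it reaches from about 0.4 to 0.85 m from the base axis. Payload 4.5 kg.
Tool frame: the origin (TCP) lies between the finger pads; the fingertips stand 11 mm ahead of it and the grasp point (between the pads) lies 8 mm behind it (r.nose_length is the distance from the TCP to the fingertips, in m); z points along the fingers, y is the line along which they close (so a half turn about z gives the same grasp; the last joint's range is limited). The gripper opens to 88 mm and grips with 3 to 60 N. Pads are 18 mm wide; open, the fingers measure 123 mm over their backs; the gripper's body (75 mm by 187 mm) begins 45 mm behind the grasp point.
Start: joints at [-1.102, 0.689, -0.195, 1.565, 0.157, 0.902, -0.215], TCP at [0.263, 0.567, 0.25] pointing down, gripper open.
Joint ranges: [-3.01, 3.01], [-0.46, 2.08], [-1.47, 1.51], [0.13, 2.56], [-1, 4.14], [0.04, 2.09], [-2.66, 2.66]. Speed limits (rad/s): [2.57, 2.57, 3.14, 3.14, 3.14, 3.14, 3.14].

## Interface

Orientations are given as a unit quaternion [x, y, z, w].
In Python, from plant import get_state, snapshot, camera_model, r gives the robot as it stands.
- The arm moves only by the shell command python3 -m inch 'ROWS' [FORCE]. ROWS is text: rows parted by semicolons, each of 7 numbers parted by spaces: the opening, from -1 (shut) to 1 (fully open), then the shift along the tool's x, y, z in m, then the turn, a rotation vector about the tool's x, y, z in rad. A call has 1 to 20 rows; each row shifts and turns the commanded pose from where the row before left it, along the tool's axes as they then stand; what a row does not reach is not made up. A row lasts 1/12 s, in which the tool goes at most 41.7 mm and 7.16 degrees, less where a joint would pass 70% of its speed; a pose out of reach is approached as far as the arm can. A call is refused whole if a number of a shift passes 0.0417 or a number of a turn 0.125, either way. A call with a gripper value outside its range is refused whole. The fingers move at their own pace and stop on an object; FORCE is the grip in N (left out, the last holds). Time passes only in rows, so rows that do not move let the fingers close. It gives the time, the measured TCP pose, the force, the opening and the grip force at its end, in the units of the state.
- get_state(): the state, without advancing time (a new reading comes with each control period).
- snapshot(name): name is "scene" or "side" or "wrist"; returns (picture, depth): 400x640x3 uint8, red, green, blue; 400x640 float32, m along the optical axis (not along the pixel's ray), 0 where there is no reading.
- camera_model(name): a dict with "intrinsics" (3x3 intrinsics, pixels), "dist" ([k1, k2, p1, p2, k3] as OpenCV has them; the pictures are not rectified), "view" (4x4, takes a point from world to camera coordinates). Camera axes: x right, y down, z forward; pixel columns grow to the right and rows downward; lengths in m; the calibration is good to about 2 mm. A picture is of the moment at which its call begins: read the wrist's pose just before it. camera_model takes no time and is no camera call; for the wrist camera it gives the pose at the moment of the call.
- r.finish_job(): hands the job in; it is judged then, once.
The state is a dict: "clock": time; "q": joint angles; "qd": joint speeds; "joint_torque": joint torques, N m; "tool_pos": TCP position; "eef_rot": TCP orientation; "contact_force": force on the tool from outside, world axes, zero at the start; "moment": the same for the moment, N m; "opening": opening from 0.0 (shut) to 1.0 (fully open); "finger_force": force on a finger pad.
Only numpy, scipy, OpenCV 4.12 (cv2) and the standard library are available. Lean on these libraries where they do the work, as an engineer would, in place of code of your own. Each camera call takes 0.05 s, during which the arm holds its last target. There are 200 camera calls.

## Task

The white cartridge is locked in its dock by a seized brass cross pin. Take the red-handled drift punch from its cradle, drive the pin out through the small hole until it drops into the blue catch tray of the dock, and lay the punch back in its cradle the way it lay. Then lift the cartridge out and stand it upright in the white tray, leaving the other things on the bench where they are.

Things in the scene. Friction and masses are not known exactly. Their poses are not given: they have to be found in the camera images.
- dock: Fixed metal dock. Origin on the bench under the middle of the seated cartridge; +x (roughly to the robot's left) is the way the pin is driven out, z up. Base 10 mm thick, x -34 to 112, y +-35 mm. Two steel lugs 44 mm wide, 80 mm high: near lug x -33.5 to -17.5, far lug x 17.5 to 29.5 mm (screw head on it to z = 86). Between them stands the cartridge, 1.5 mm play, side walls to z = 28.
- hole (a point): Centre of the mouth of the 11 mm punch hole (2 mm countersink, 8 mm deep) in the near lug's outer face, (-33.5, 0, 60) mm in the dock's frame; axes as the dock's, +x into the hole. Behind it a level 14.5 mm pin bore runs through both lugs. The pin's tail is 8 to 12 mm inside. To push the pin right out, the tip must go some 63 to 68 mm past this point.
- catch (a point): Centre of the floor of the dock's open blue catch tray beyond the far lug, (72, 0, 36) mm in the dock's frame. Inside: x 30 to 108 mm, y +-31 mm; walls up to z = 58 mm, none on the side of the lug.
- pin: Loose brass pin, 13 mm diameter, 50 mm long, 45 g, hidden in the bore at the start, both ends inside the lugs. Origin at its centre, x along its length. A spring brake in the far lug grips it: it yields to a steady push of about 6 to 12 N all the way. It can leave only towards the dock's +x and falls when its centre is some 50 mm along.
- punch: Loose drift punch, 120 g, lying level in its cradle. Origin at the middle of the red handle, +x along the axis to the tip. Handle x +-40 mm, square section 16 x 16 mm with flat sides facing +-y: grip it across these from above at its middle. Dark round head behind, 20 mm across, 6 mm long. Steel shaft 6 mm in diameter from x = 40 to 130 mm (cone from 14 mm at its root).
- punch_tip (a point): The blunt end of the punch's 6 mm shaft, 130 mm in front of the handle's middle.
- cradle: Fixed grey cradle. Origin on the bench under the middle of the seated punch's handle; +x as the lying punch's. Base 6 mm thick, 44 mm wide, x -55 to 95 mm. Two saddles, 8 mm thick with flared lips to 45 mm high: at x = -34 mm under the handle (slot 19 mm) and at x = 75 mm under the shaft (slot 11 mm); between them the handle is free for fingers.
- cradle_seat (a point): Where the handle's middle lies when the punch is seated: 35 mm above the cradle's origin, axes parallel to the cradle's.
- cartridge: Loose white cartridge, 80 to 170 g, upright in the dock, axes along the dock's. Origin at the centre of its foot (10 mm above the bench in the dock). Square body 32 x 32 mm, 72 mm high, 16.5 mm cross hole for the pin at 50 mm height; on top a ribbed blue round cap 28 mm across, up to 120 mm, to be gripped from above. Lifts straight up once pin and punch are out.
- cap (a point): Point on the cartridge's axis 100 mm above its foot, inside the blue cap: the height to grip.
- tray: Fixed square white tray, 100 x 100 mm outside, walls 4 mm thick and 18 mm high, floor 4 mm above the bench. Origin on the bench under its centre, x and y along its sides.
- vol_flask: Bystander: volumetric flask, 69 mm wide, 212 mm tall; origin under its centre.
- beaker: Bystander: glass beaker, about 105 mm wide, 119 mm tall; origin under its centre.
- vial_2: Bystander: white vial with blue cap, 22 mm wide, 47 mm tall; origin under its centre.
- vial_4: Bystander: white vial with orange cap, 22 mm wide, 47 mm tall; origin under its centre.
Things that resemble listed ones, but are neither listed nor needed, are in the scene too. What is shaped like the cartridge but brown or green is not meant.

How it is judged:
By the outcome, as a careful person would: the job done as asked, in the order asked, and still so for the second after the job is handed in, with the robot touching nothing.
It also fails if it takes over 64 s, if anything falls off the work surface, if the arm or the gripper's body presses on something with over 40 N, if the wrist force passes 120 N, or if a joint passes its speed limit or range.

## Working session

There is one attempt and no reset: what is moved stays moved. The work goes in short steps, Python scripts to look and compute and a shell command to move; the robot and the scene stay as the last step left them, time stands still between calls to the robot, and variables do not carry over. Pictures are saved under pics/ and viewed, at most 11 in all, crops included, and the job is handed in when it is done.

```bash
ls; mkdir -p pics
cat > h.py <<'E'
import numpy as np, cv2
from plant import get_state, snapshot, camera_model, r
from scipy.spatial.transform import Rotation as R
def save(name,fn):
    m=camera_model(name); p,d=snapshot(name)
    cv2.imwrite(f'pics/{fn}.png',p[:,:,::-1]); np.savez(f'pics/{fn}.npz',p=p,d=d,K=m['intrinsics'],D=m['dist'],V=m['view'])
    return p,d,m
def load(fn):
    z=np.load(f'pics/{fn}.npz'); return z['p'],z['d'],dict(intrinsics=z['K'],dist=z['D'],view=z['V'])
def rays(uv,m):
    uv=np.asarray(uv,float).reshape(-1,1,2)
    n=cv2.undistortPoints(uv,np.array(m['intrinsics']),np.array(m['dist']))[:,0]
    return np.c_[n,np.ones(len(n))]
def pts(uv,z,m):
    V=np.array(m['view']); c=rays(uv,m)*np.asarray(z).reshape(-1,1)
    return (c-V[:3,3])@V[:3,:3]
def plane(uv,h,m):
    V=np.array(m['view']); o=-V[:3,:3].T@V[:3,3]; d=rays(uv,m)@V[:3,:3]
    return o+d*((h-o[2])/d[:,2])[:,None]
def cloud(d,m):
    v,u=np.nonzero(d>0); return np.c_[u,v],pts(np.c_[u,v],d[v,u],m)
E
python3 - <<'E'
from h import *
for n in ('scene','side','wrist'):
    p,d,m=save(n,n+'0')
    V=np.array(m['view']); print(n,-V[:3,:3].T@V[:3,3],V[2,:3], (d>0).mean())
s=get_state();print(s)
a=cv2.imread('pics/scene0.png');b=cv2.imread('pics/side0.png')
E
```

```text
pics
scene [-0.06304892 -0.70916884  0.72140091] [ 0.54576004  0.60694705 -0.57772075] 0.99584375
side [0.14635169 1.30277481 1.35659828] [ 0.20185985 -0.72598608 -0.65741677] 0.9959453125
wrist [0.19890226 0.59741682 0.38376834] [ 0.24798617 -0.11761584 -0.9615973 ] 0.99443359375
{'clock': 0.15, 'q': array([-1.10218923,  0.68980765, -0.19456935,  1.56608334,  0.15731294,
        0.90251647, -0.21510357]), 'qd': array([-0.00022745, -0.00343782, -0.00028719, -0.00332001,  0.00124342,
        0.00096298,  0.00016026]), 'joint_torque': array([-8.76369122e-04, -5.27860916e+01, -1.26873381e+00, -1.53587830e+01,
       -5.26821474e-02,  3.91281690e-03,  1.07150354e-04]), 'tool_pos': array([0.26309065, 0.56641632, 0.24909095]), 'eef_rot': array([ 2.15646377e-01,  9.76471267e-01, -7.01945475e-04, -1.09881038e-04]), 'contact_force': array([0.18455324, 0.38237433, 0.39795209]), 'moment': array([-0.00545564,  0.01671885,  0.04763444]), 'finger_force': 0.0, 'opening': 1.002289538283839}
```

View pics/scene0.png

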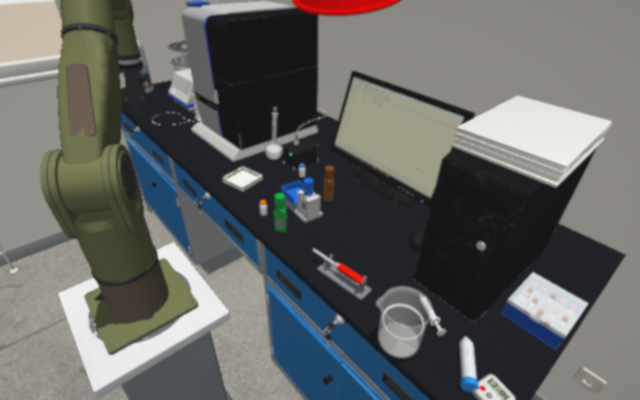

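View pics/side0.png

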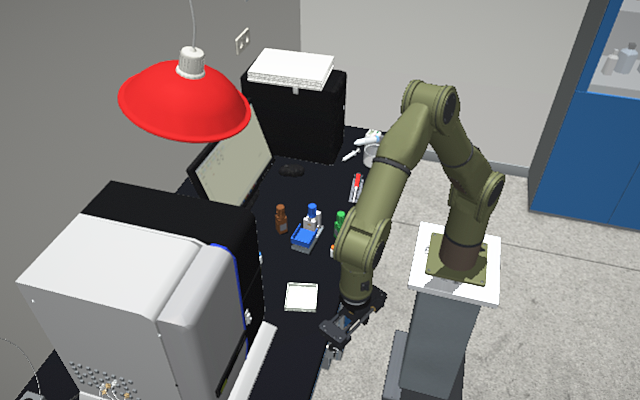

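The scene picture shows the punch in its cradle (~345,272), the dock with white cartridge and blue cap (~308,195), and the white tray (~243,178). Orange vial is at (263,207), blue vial at (302,170), beaker at (400,325) and flask at (275,150). There are three cartridge-like things: green (280,212), brown (329,183) and white with blue cap (308,195). The white one, standing between lugs beside the blue catch tray, fits.

Run:
```python
from h import *
p,d,m=load('scene0')
a=cv2.imread('pics/scene0.png')[150:310,220:400]; b=cv2.imread('pics/side0.png')[160:320,255:435]
cv2.imwrite('pics/crop0.png',np.vstack([cv2.resize(a,(630,290*1)) if 0 else cv2.resize(a,None,fx=3.6,fy=3.6,interpolation=cv2.INTER_CUBIC)[:576,:]]))
cv2.imwrite('pics/crop1.png',cv2.resize(b,None,fx=3.6,fy=3.6,interpolation=cv2.INTER_CUBIC))
for n in ('scene0','side0'):
    p,d,m=load(n); hsv=cv2.cvtColor(p,cv2.COLOR_RGB2HSV); uv,P=cloud(d,m)
    H,S,Vv=[hsv[uv[:,1],uv[:,0],i].astype(int) for i in range(3)]
    ws=(P[:,0]>.2)&(P[:,0]<1)&(abs(P[:,1])<.7)
    tbl=ws&(abs(P[:,2])<.01); print(n,'table z',np.median(P[tbl,2]))
    def rep(t,k):
        q=P[k]; print(t,len(q)); 
        if len(q)>5: print('  med',np.median(q,0).round(4),'min',np.percentile(q,2,axis=0).round(3),'max',np.percentile(q,98,axis=0).round(3),'px',np.median(uv[k],0))
        return q
    red=ws&((H<8)|(H>172))&(S>150)&(Vv>90)&(P[:,2]>.01)&(P[:,2]<.08)
    q=rep('red',red)
    t=q[q[:,2]>np.percentile(q[:,2],60)]; c=t.mean(0); w=np.linalg.svd((t-c)[:,:2])[2][0]; print('   top c',c,'dir',w,'len',np.ptp((q-c)[:,:2]@w))
    blue=ws&(H>100)&(H<125)&(S>140)&(Vv>80)
    rep('blue cap',blue&(P[:,2]>.09)&(P[:,2]<.14)); q=rep('catch',blue&(P[:,2]>.025)&(P[:,2]<.07))
    wh=ws&(S<50)&(Vv>140)
    T=rep('tray',wh&(P[:,2]<.025)&(P[:,2]>.001)&(P[:,1]>.05)&(P[:,1]<.4))
    if len(T)>20: print(cv2.minAreaRect((T[:,:2]*1000).astype(np.float32)))
    rep('lugs/cart',ws&(S<60)&(Vv>70)&(P[:,2]>.03)&(P[:,2]<.09)&(P[:,1]>-.2)&(P[:,1]<.2))
```

```text
scene0 table z 0.0008550400355159095
red 191
  med [ 0.4277 -0.2872  0.0432] min [ 0.419 -0.652  0.02 ] max [ 0.439 -0.246  0.046] px [351. 274.]
   top c [ 0.42919132 -0.28523999  0.04450642] dir [ 0.08961906 -0.99597612] len 0.409252561210501
blue cap 139
  med [0.5297 0.0057 0.1185] min [ 0.519 -0.001  0.091] max [0.545 0.025 0.133] px [308. 185.]
catch 692
  med [ 0.5682 -0.6068  0.0361] min [ 0.408 -0.695  0.026] max [0.663 0.204 0.059] px [469. 310.]
tray 507
  med [0.4857 0.3289 0.0088] min [0.424 0.1   0.002] max [0.664 0.377 0.023] px [243. 177.]
((543.9985961914062, 236.48779296875), (314.8473205566406, 256.18548583984375), 86.99329376220703)
lugs/cart 458
  med [ 0.5191 -0.0101  0.0555] min [ 0.414 -0.185  0.031] max [0.552 0.103 0.084] px [308. 204.]
side0 table z -0.0015344139647888156
red 50
  med [ 0.4298 -0.2854  0.0383] min [ 0.422 -0.319  0.022] max [ 0.442 -0.246  0.048] px [357.  179.5]
   top c [ 0.43044367 -0.2809668   0.04393154] dir [-0.11385124  0.99349781] len 0.08004360917219047
blue cap 112
  med [0.5347 0.026  0.1191] min [0.521 0.006 0.091] max [0.549 0.602 0.135] px [311. 211.]
catch 368
  med [0.5475 0.0907 0.0379] min [0.507 0.047 0.028] max [0.58 0.21 0.06] px [302. 237.]
tray 653
  med [0.4793 0.3224 0.0054] min [0.425 0.221 0.001] max [0.535 0.381 0.021] px [301. 297.]
((502.2376403808594, 271.47802734375), (253.32615661621094, 239.12515258789062), 24.532026290893555)
lugs/cart 267
  med [0.5236 0.0394 0.0565] min [ 0.418 -0.197  0.032] max [0.641 0.116 0.085] px [312. 222.]
```

View pics/crop0.png

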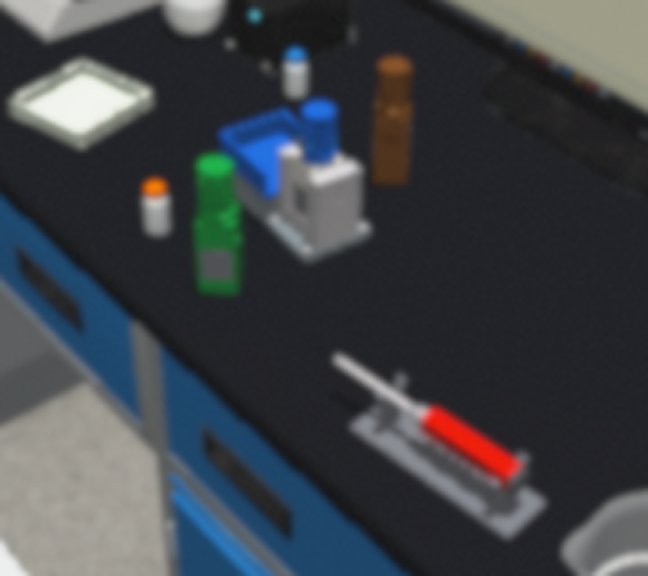

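View pics/crop1.png

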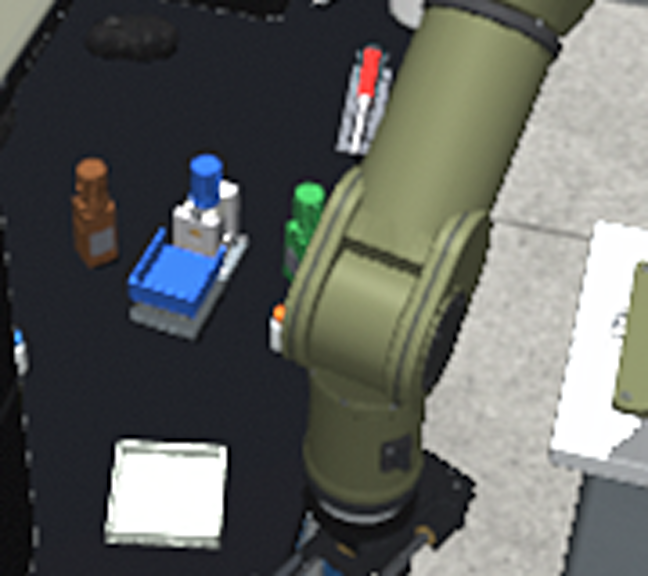

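The crop confirms it: the white, blue-capped cartridge sits between the lugs, with the blue catch tray on the +y side. The punch lies with its tip toward +y. I'll move to an overhead view with the wrist camera.

```bash
python3 -m inch '1 -.0225 -.0263 -.0035 0 0 0;1 -.0225 -.0263 -.0035 0 0 0;1 -.0225 -.0263 -.0035 0 0 0;1 -.0225 -.0263 -.0035 0 0 0;1 -.0225 -.0263 -.0035 0 0 0;1 -.0225 -.0263 -.0035 0 0 0;1 -.0225 -.0263 -.0035 0 0 0;1 -.0225 -.0263 -.0035 0 0 0;1 -.0225 -.0263 -.0035 0 0 0;1 -.0225 -.0263 -.0035 0 0 0;1 -.0225 -.0263 -.0035 0 0 0;1 -.0225 -.0263 -.0035 0 0 0;1 -.0225 -.0263 -.0035 0 0 0;1 -.0225 -.0263 -.0035 0 0 0;1 -.0225 -.0263 -.0035 0 0 0;1 -.0225 -.0263 -.0035 0 0 0;1 -.0225 -.0263 -.0035 0 0 0;1 -.0225 -.0263 -.0035 0 0 0;1 -.0225 -.0263 -.0035 0 0 0;1 -.0225 -.0263 -.0035 0 0 0' && python3 -m inch '1 0 0 0 0 0 .103;1 0 0 0 0 0 .103;1 0 0 0 0 0 .103;1 0 0 0 0 0 .103;1 0 0 0 0 0 .103;1 0 0 0 0 0 .103;1 0 0 0 0 0 .103;1 0 0 0 0 0 .103;1 0 0 0 0 0 .103;1 0 0 0 0 0 .103;1 0 0 0 0 0 0;1 0 0 0 0 0 0'
python3 - <<'E'
from h import *
for n in ('wrist','side','scene'): p,d,m=save(n,n+'1')
print(get_state()['q'].round(2),m['intrinsics'][0][0]); print(camera_model('wrist')['intrinsics'])
E
```

```text
clock: 1.82
tool_pos: [0.4498, -0.1015, 0.3199]
eef_rot: [0.216, 0.976, 0.0, -0.0]
contact_force: [0.9, 0.6, -0.8]
opening: 1.0
finger_force: 0.0
clock: 2.82
tool_pos: [0.4497, -0.0996, 0.3196]
eef_rot: [0.667, 0.745, -0.0, -0.0]
contact_force: [0.8, -0.7, -0.5]
opening: 0.999
finger_force: 0.0
[ 0.07  0.38  0.08  1.95 -0.04  0.81  0.27] 365.9583707425433
[[292.24974444   0.         318.03258946]
 [  0.         292.24974444 197.31559032]
 [  0.           0.           1.        ]]
```

View pics/wrist1.png

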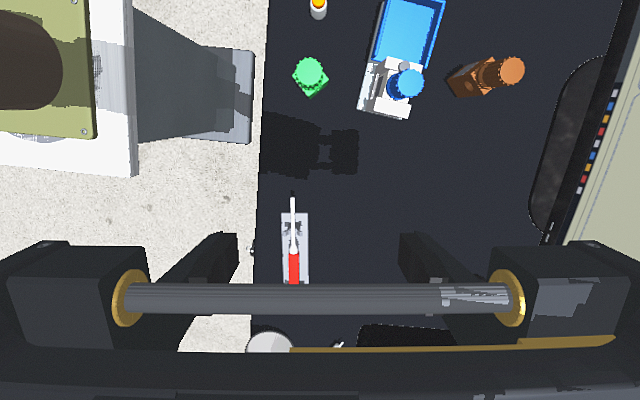

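The wrist picture shows the dock around (395,75), with the cap at (405,83) and the catch tray at (408,30). The green decoy is at (310,75), the brown one at (485,75), and the punch at (293,240) pointing up, parallel to the image's vertical axis. Next I'll measure them.

```bash
cat > meas.py <<'E'
from h import *
import sys
def seg(n):
    p,d,m=load(n); hsv=cv2.cvtColor(p,cv2.COLOR_RGB2HSV); uv,P=cloud(d,m)
    return uv,P,[hsv[uv[:,1],uv[:,0],i].astype(int) for i in range(3)]
def box(P,t):
    q=(P[:,:2]*1000).astype(np.float32); c,s,a=cv2.minAreaRect(q); print(t,len(q),'z',np.percentile(P[:,2],[5,50,95]).round(3),'rect',np.round(c,1),np.round(s,1),round(a,1))
if __name__=='__main__':
  for n in ('wrist1','side1','scene1'):
    uv,P,(H,S,V)=seg(n); print(n)
    def near(x,y,rr): return np.hypot(P[:,0]-x,P[:,1]-y)<rr
    print(' bench',np.median(P[near(.45,-.1,.06)&(abs(P[:,2])<.01),2]).round(4))
    red=((H<8)|(H>172))&(S>150)&near(.43,-.28,.08)&(P[:,2]>.015)&(P[:,2]<.07)
    if red.sum()>5: box(P[red&(P[:,2]>.038)],' red top')
    sh=near(.42,-.2,.05)&(P[:,2]>.028)&(P[:,2]<.045)&(S<60)&(V>130)
    if sh.sum()>5:
        q=P[sh]; c=q.mean(0); w=np.linalg.svd((q-c)[:,:2],full_matrices=False)[2][0]; print(' shaft c',c.round(4),'dir',w.round(3),'y',q[:,1].min().round(4),q[:,1].max().round(4))
    D=near(.53,.04,.16)
    bl=(H>95)&(H<128)&(S>110)
    cap=D&bl&(P[:,2]>.122)&(P[:,2]<.14)&near(.53,.02,.04); box(P[cap],' captop')
    lug=D&near(.53,.02,.07)&(S<60)&(P[:,2]>.072)&(P[:,2]<.0845); box(P[lug],' lugtop+shoulder')
    nl=D&near(.53,.02,.07)&(S<60)&(P[:,2]>.076)&(P[:,2]<.0845); box(P[nl],' z80-ish')
    fl=D&bl&(P[:,2]>.03)&(P[:,2]<.042); box(P[fl],' catch floor')
    rim=D&bl&(P[:,2]>.05)&(P[:,2]<.064); box(P[rim],' catch rim')
    al=D&near(.54,.05,.12)&(P[:,2]>.005)&(S<60)&(P[:,2]<.09); box(P[al],' dock hull')
    gr=(H>40)&(H<85)&(S>90)&near(.43,.0,.15)&(P[:,2]>.02); box(P[gr],' green'); 
    br=(H>5)&(H<20)&(S>90)&near(.6,.0,.12)&(P[:,2]>.02)&(V>50); box(P[br],' brown') if br.sum()>5 else 0
    og=(H>5)&(H<22)&(S>150)&near(.43,.1,.1)&(P[:,2]>.03); box(P[og],' orange') if og.sum()>5 else 0
    tr=(S<50)&(V>120)&near(.48,.33,.09)&(P[:,2]>.009)&(P[:,2]<.025); box(P[tr],' tray rim') if tr.sum()>5 else 0
E
python3 meas.py
```

```text
wrist1
 bench -0.0001
 red top 291 z [0.041 0.043 0.044] rect [ 428.5 -266.3] [14.7 51.4] 4.4
 shaft c [ 0.4216 -0.2006  0.038 ] dir [ 0.105 -0.994] y -0.2422 -0.1507
 captop 625 z [0.127 0.13  0.131] rect [533.5  13.7] [28.2 28.6] 73.9
 lugtop+shoulder 939 z [0.075 0.08  0.082] rect [533.6  13.6] [63.3 44.8] 83.9
 z80-ish 880 z [0.078 0.08  0.082] rect [533.8  13.5] [63.3 44.6] 83.7
 catch floor 2800 z [0.034 0.036 0.038] rect [540.2  85.1] [77.9 67.5] 84.1
 catch rim 609 z [0.051 0.057 0.059] rect [542.1  84.9] [81.5 71.5] 84.4
 dock hull 2432 z [0.009 0.053 0.082] rect [545.   66.4] [177.6 174.3] 26.0
 green 886 z [0.05  0.119 0.121] rect [408.4 -29.2] [124.8  40.2] 66.8
 brown 1805 z [0.033 0.092 0.12 ] rect [583.1 -12.3] [196.   34.7] 41.1
 orange 37 z [0.038 0.043 0.046] rect [427. 105.] [15.1  7. ] 5.4
side1
 bench -0.002
 red top 36 z [0.039 0.042 0.047] rect [ 430.3 -278.4] [15.  79.8] 7.1
 shaft c [ 0.425  -0.2045  0.0366] dir [-0.081  0.997] y -0.2399 -0.1501
 captop 42 z [0.123 0.128 0.133] rect [534.   19.5] [25.1 29.8] 16.4
 lugtop+shoulder 71 z [0.073 0.077 0.083] rect
[... 799 characters left out ...]
0.133] rect [534.2  14.3] [30.5 27. ] 22.7
 lugtop+shoulder 131 z [0.073 0.08  0.083] rect [533.9  11.6] [65.9 44.1] 82.8
 z80-ish 109 z [0.077 0.081 0.084] rect [525.9   7.3] [41.  69.5] 16.8
 catch floor 133 z [0.034 0.037 0.041] rect [533.4  94.5] [102.4  47.2] 40.3
 catch rim 103 z [0.051 0.055 0.06 ] rect [541.9  83.4] [88.1 71.3] 83.8
 dock hull 654 z [0.008 0.037 0.082] rect [499.6  39.9] [ 83.8 164.2] 20.8
 green 301 z [0.038 0.081 0.121] rect [469.2  57. ] [157.9  32.5] 46.2
 brown 271 z [0.026 0.076 0.121] rect [645.5  39.4] [37.6 30.6] 42.4
 orange 15 z [0.045 0.047 0.048] rect [426.4 107.9] [13.2 12.6] 56.2
 tray rim 211 z [0.01  0.015 0.02 ] rect [479.9 321. ] [101.4 101.7] 11.9
```

Run:
```python
from h import *
p,d,m=load('scene1'); o=camera_model('side')
print('beaker base front/left/right',plane([[400,355],[381,338],[422,338]],0,m)[:,:2].round(3),'rim',plane([[378,300],[428,300]],.119,m)[:,:2].round(3))
print('flask bulb',plane([[274,158],[265,152],[284,152]],.02,m)[:,:2].round(3),'bluevial',plane([[302,176]],0.01,m).round(3))
T=np.array([.430,-.280,.12]); s=get_state(); Rt=R.from_quat(s['eef_rot']).as_matrix()
print('tool delta to above punch',Rt.T@(T-s['tool_pos']),np.degrees(np.arctan2(Rt[1,0],Rt[0,0])))
a=cv2.imread('pics/scene1.png')[120:370,230:470]; cv2.imwrite('pics/c2.png',cv2.resize(a,None,fx=2.4,fy=2.4))
```

```text
beaker base front/left/right [[ 0.374 -0.495]
 [ 0.374 -0.441]
 [ 0.445 -0.501]] rim [[ 0.365 -0.422]
 [ 0.445 -0.489]]
flask bulb [[0.648 0.359]
 [0.649 0.423]
 [0.709 0.375]] bluevial [[0.659 0.197 0.01 ]]
tool delta to above punch [-0.17714096 -0.03902102  0.19961657] 96.18603742009546
```

View pics/c2.png

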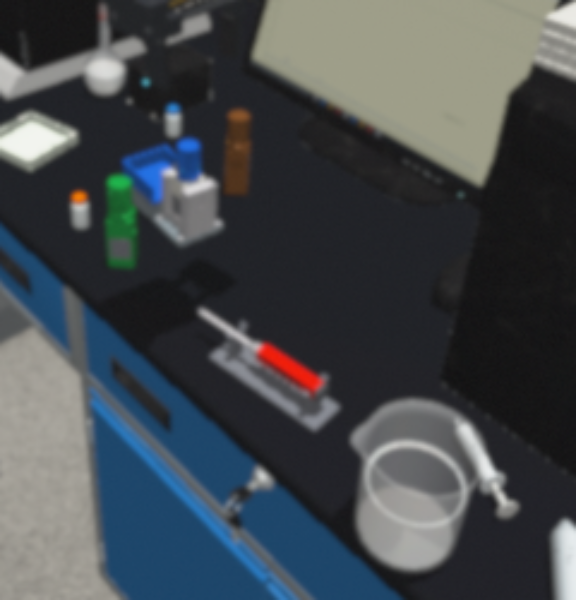

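The crop shows the beaker about 0.1 m behind the punch's head and the rest clear. Moving over the punch and down.

```bash
python3 -m inch '.2 -.0295 -.0065 .0333 0 0 0;.2 -.0295 -.0065 .0333 0 0 0;.2 -.0295 -.0065 .0333 0 0 0;.2 -.0295 -.0065 .0333 0 0 0;.2 -.0295 -.0065 .0333 0 0 0;.2 -.0295 -.0065 .0333 0 0 0;.2 0 0 .025 0 0 0;.2 0 0 .025 0 0 0;.2 0 0 0 0 0 0;.2 0 0 0 0 0 0'
python3 - <<'E'
from h import *
s=get_state(); Rt=R.from_quat(s['eef_rot']).as_matrix(); print(Rt.T@(np.array([.430,-.280,.027])-s['tool_pos']),s['q'].round(2))
save('wrist','wrist2'); save('scene','scene2')
E
```

```text
clock: 3.8
tool_pos: [0.4307, -0.2662, 0.0838]
eef_rot: [0.668, 0.744, -0.0, -0.001]
contact_force: [-1.0, -0.2, 0.8]
opening: 0.599
finger_force: 0.0
[-0.01372258 -0.00206376  0.05682216] [ 0.46  0.82  0.01  2.05 -0.03  0.27  0.6 ]
```

View pics/wrist2.png

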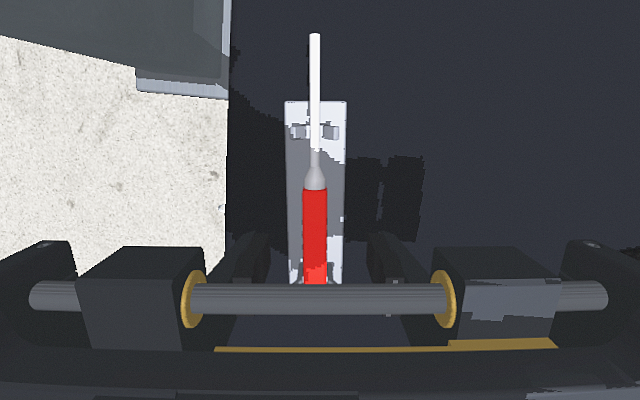

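The wrist view shows the punch straight between the fingers: tip (315,33), red front edge (315,188), centred near column 315.

Run:
```python
from meas import *
uv,P,(H,S,V)=seg('wrist2')
red=((H<8)|(H>172))&(S>150)&(P[:,2]>.038)&(P[:,2]<.06); box(P[red],'red'); print('front y',np.percentile(P[red,1],99.5))
sh=(np.hypot(P[:,0]-.42,P[:,1]+.19)<.06)&(P[:,2]>.03)&(P[:,2]<.045)&(abs(uv[:,0]-315)<12)
q=P[sh]; c=np.median(q,0); w=cv2.fitLine((q[:,:2]*1000).astype(np.float32),cv2.DIST_HUBER,0,.01,.01).ravel(); print(c,w,np.degrees(np.arctan2(w[1],w[0])),q[:,1].max())
f=P[red]; fl=cv2.fitLine((f[:,:2]*1000).astype(np.float32),cv2.DIST_HUBER,0,.01,.01).ravel(); print(fl)
K=load('wrist2')[2]; print(plane([[315,33]],.035,K),plane([[315,188]],.043,K))
```

```text
red 2216 z [0.042 0.043 0.044] rect [ 428.6 -273.4] [15.8 66.6] 6.2
front y -0.2405445093667556
[ 0.42134221 -0.20699226  0.03757121] [ 1.0734656e-01 -9.9422169e-01  4.2148361e+02 -2.0139792e+02] -83.837616 -0.1508536115256949
[ 9.7571298e-02 -9.9522853e-01  4.2837143e+02 -2.7146191e+02]
[[ 0.41627362 -0.15038921  0.035     ]] [[ 0.42554439 -0.2389932   0.043     ]]
```

```bash
python3 -m inch '.2 -.0137 -.0025 .002 0 0 0;.2 0 0 .011 0 0 0;.2 0 0 .011 0 0 0;.2 0 0 .011 0 0 0;.2 0 0 .011 0 0 0;.2 0 0 .0108 0 0 0;.2 0 0 0 0 0 0;.2 0 0 0 0 0 0'
```

```text
clock: 4.57
tool_pos: [0.4297, -0.2799, 0.0268]
eef_rot: [0.668, 0.744, -0.0, -0.001]
contact_force: [-0.1, 0.1, 0.8]
opening: 0.597
finger_force: 0.0
```

```bash
python3 -m inch '-1 0 0 0 0 0 0;-1 0 0 0 0 0 0;-1 0 0 0 0 0 0;-1 0 0 0 0 0 0;-1 0 0 0 0 0 0;-1 0 0 0 0 0 0;-1 0 0 0 0 0 0;-1 0 0 0 0 0 0' 60 && python3 -c "
from h import *; print(get_state())"
```

```text
clock: 5.23
tool_pos: [0.4303, -0.2806, 0.0279]
eef_rot: [0.669, 0.744, 0.0, 0.0]
contact_force: [0.0, -0.2, 2.8]
opening: 0.176
finger_force: 60.0
{'clock': 5.2333, 'q': array([ 0.48510055,  0.93252791,  0.00506149,  2.03705411, -0.02400866,
        0.17175341,  0.61778142]), 'qd': array([ 5.13812585e-06,  3.06246625e-04,  9.53514528e-05,  1.78739400e-03,
        4.83032787e-04, -4.54017276e-04, -4.35947684e-06]), 'joint_torque': array([ 1.01537345e-02, -4.93042517e+01,  1.55186534e+00, -3.30238514e+00,
       -8.86882626e-03,  9.46277578e-04, -2.07865152e-03]), 'tool_pos': array([ 0.43030323, -0.28062203,  0.02791883]), 'eef_rot': array([6.68650697e-01, 7.43576641e-01, 5.61119138e-05, 1.46723521e-04]), 'contact_force': array([ 0.03553325, -0.17492495,  2.8444022 ]), 'moment': array([-0.05590007,  0.13447338, -0.0440469 ]), 'finger_force': 59.99900870025158, 'opening': 0.17643540533927446}
```

```bash
python3 -m inch '-1 0 0 -.01 0 0 0;-1 0 0 -.02 0 0 0;-1 0 0 -.02 0 0 0;-1 0 0 -.02 0 0 0;-1 0 0 -.02 0 0 0;-1 .0125 .0125 0 0 0 .0528;-1 .0125 .0125 0 0 0 .0528;-1 .0125 .0125 0 0 0 .0528;-1 .0125 .0125 0 0 0 .0528;-1 .0125 .0125 0 0 0 0;-1 .0125 .0125 0 0 0 0;-1 0 0 0 0 0 0;-1 0 0 0 0 0 0'
python3 - <<'E'
from h import *
s=get_state(); Rt=R.from_quat(s['eef_rot']).as_matrix(); print('yaw',np.degrees(np.arctan2(Rt[1,0],Rt[0,0])),Rt.T@(np.array([.5134,-.1772,.053])-s['tool_pos']),s['moment'],s['finger_force'])
save('wrist','wrist3')
E
```

```text
clock: 6.32
tool_pos: [0.5065, -0.2062, 0.118]
eef_rot: [0.743, 0.67, 0.0, -0.0]
contact_force: [-0.9, 0.1, -0.7]
opening: 0.168
finger_force: 60.0
yaw 84.09553412095786 [0.02957559 0.0039235  0.0650078 ] [-0.11825482  0.13271834  0.01596753] 59.99887302517891
```

View pics/wrist3.png

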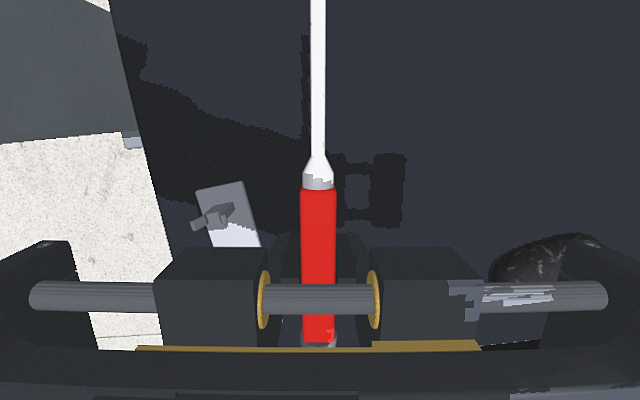

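The punch is held straight, with its shaft from (318,150) up to (318,0). I'll check its pitch and yaw in the tool frame from depth.

```bash
cat > pun.py <<'E'
from meas import *
def punch(n,s):
    uv,P,(H,S,V)=seg(n); Rt=R.from_quat(s['eef_rot']).as_matrix(); Q=(P-s['tool_pos'])@Rt*1000
    k=(Q[:,0]>58)&(Q[:,0]<128)&(abs(Q[:,1])<8)&(Q[:,2]<6)&(Q[:,2]>-20)
    q=Q[k]; a=np.polyfit(q[:,0],q[:,1],1)
    t=q[abs(q[:,1]-np.polyval(a,q[:,0]))<1]; b=np.polyfit(t[:,0],t[:,2],1)
    print('n',len(q),'y(x)',a,'z(x) top',b,'at130: y',np.polyval(a,130),'z axis',np.polyval(b,130)+3)
    h=Q[((H<8)|(H>172))&(S>150)&(abs(Q[:,1])<12)&(Q[:,0]>20)&(Q[:,0]<45)]; print('handle y med',np.median(h[:,1]),'top z',np.median(h[:,2]),'front x',np.percentile(h[:,0],99))
E
python3 -c "
from pun import *; punch('wrist3',get_state())"
```

```text
n 2124 y(x) [-0.00734971  0.90163297] z(x) top [-2.15988807e-04 -9.65752858e+00] at130: y -0.05382869869540097 z axis -6.685607120395305
handle y med 0.4313618731045415 top z -14.730111168964795 front x 41.5314601626827
```

```bash
python3 -m inch '-1 .0074 .0010 .013 0 0 0;-1 .0074 .0010 .013 0 0 0;-1 .0074 .0010 .013 0 0 0;-1 .0074 .0010 .013 0 0 0;-1 0 0 .0128 0 0 0;-1 0 0 0 0 0 0;-1 0 0 0 0 0 0;-1 0 0 0 0 0 0'
python3 - <<'E'
from pun import *
s=get_state(); print(s['tool_pos'],s['contact_force'],s['q'].round(2)); Rt=R.from_quat(s['eef_rot']).as_matrix()
tip=s['tool_pos']+Rt@np.array([.1305,0,-.0067]); u=np.array([np.cos(np.radians(84)),np.sin(np.radians(84)),0]); h=np.array([.5336,.0152,.06])-.0335*u
print('tip',tip,'hole-tip in tool',Rt.T@(h-tip))
V=camera_model('scene'); W=camera_model('side')
for n,m in (('scene',V),('side',W)):
    p,d,mm=save(n,n+'3')
    VV=np.array(m['view'])
    px=cv2.projectPoints(np.array([tip,h]),cv2.Rodrigues(VV[:3,:3])[0],VV[:3,3],np.array(m['intrinsics']),np.array(m['dist']))[0][:,0]; print(n,px)
    c=px.mean(0).astype(int); a=p[c[1]-35:c[1]+35,c[0]-35:c[0]+35]
    cv2.imwrite(f'pics/tip_{n}.png',cv2.resize(a[:,:,::-1],None,fx=5.5,fy=5.5,interpolation=cv2.INTER_CUBIC))
cv2.imwrite('pics/tip.png',np.hstack([cv2.imread('pics/tip_scene.png'),cv2.imread('pics/tip_side.png')]))
E
```

```text
clock: 7.03
tool_pos: [0.5128, -0.1794, 0.0536]
eef_rot: [0.744, 0.668, -0.0, 0.0]
contact_force: [0.4, -0.4, -0.4]
opening: 0.177
finger_force: 60.0
[ 0.51281134 -0.17943647  0.05359346] [ 0.42411101 -0.41312534 -0.39915387] [ 0.21  0.9   0.07  1.95 -0.19  0.3   0.33]
tip [ 0.52675962 -0.04967842  0.06018392] hole-tip in tool [ 3.17381253e-02 -5.39021279e-05  1.57271439e-04]
scene [[318.87919196 209.65300605]
 [312.98107663 204.52623068]]
side [[318.63637507 208.18341944]
 [315.42062681 213.55227474]]
```

View pics/tip.png

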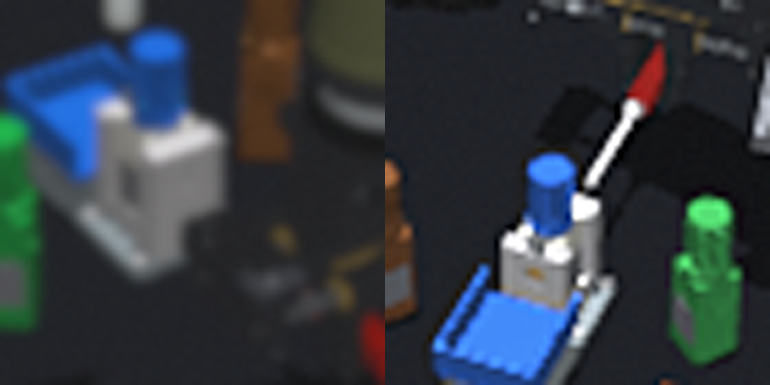

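The tip (left panel hidden by the gripper, right panel at ~(590,180)) lines up with the near lug, and the computed lateral error is under 0.5 mm. Advancing into the hole.

```bash
python3 -m inch '-1 .008 0 0 0 0 0;-1 .009 0 0 0 0 0;-1 .008 0 0 0 0 0;-1 .004 0 0 0 0 0;-1 .003 0 0 0 0 0;-1 .003 0 0 0 0 0;-1 .003 0 0 0 0 0;-1 0 0 0 0 0 0'; python3 -c "
from h import *; print(get_state()['moment'])"
```

```text
clock: 7.8
tool_pos: [0.5174, -0.1395, 0.0529]
eef_rot: [0.743, 0.669, 0.0, -0.0]
contact_force: [-0.6, 0.6, -0.4]
opening: 0.17
finger_force: 60.0
[-0.03215131  0.10153764 -0.0278848 ]
```

```bash
python3 -m inch '-1 .003 0 0 0 0 0;-1 .004 0 0 0 0 0;-1 .004 0 0 0 0 0;-1 .004 0 0 0 0 0;-1 0 0 0 0 0 0' && python3 -m inch '-1 .004 0 0 0 0 0;-1 .004 0 0 0 0 0;-1 .004 0 0 0 0 0;-1 .004 0 0 0 0 0;-1 0 0 0 0 0 0'
python3 - <<'E'
from pun import *
s=get_state(); save('wrist','wrist4'); punch('wrist4',s); print(s['moment'])
E
```

```text
clock: 8.22
tool_pos: [0.5187, -0.1281, 0.0531]
eef_rot: [0.744, 0.668, -0.001, 0.002]
contact_force: [-0.2, -4.4, -1.1]
opening: 0.17
finger_force: 60.0
clock: 8.63
tool_pos: [0.5203, -0.1122, 0.0531]
eef_rot: [0.744, 0.668, -0.001, 0.001]
contact_force: [-0.7, -5.3, -0.9]
opening: 0.171
finger_force: 60.0
n 1735 y(x) [ 0.01762597 -1.89900773] z(x) top [-0.05129293 -6.07797239] at130: y 0.39236823074941674 z axis -9.746053402466604
handle y med -0.49203987233118124 top z -14.695314420734611 front x 40.252647619308256
[-1.0339636   0.21075249  0.04960986]
```

```bash
python3 -m inch '-1 .004 0 0 0 0 0;-1 .004 0 0 0 0 0;-1 .004 0 0 0 0 0;-1 .004 0 0 0 0 0;-1 .004 0 0 0 0 0;-1 .004 0 0 0 0 0;-1 0 0 0 0 0 0' && python3 -m inch '-1 .002 0 0 0 0 0;-1 .002 0 0 0 0 0;-1 .002 0 0 0 0 0;-1 0 0 0 0 0 0;-1 0 0 0 0 0 0'
python3 - <<'E'
from meas import *
save('side','side5')
uv,P,(H,S,V)=seg('side5')
k=(H>12)&(H<32)&(S>70)&(P[:,2]>.03)&(P[:,2]<.08)&(np.hypot(P[:,0]-.54,P[:,1]-.085)<.06)
print(k.sum()); 
if k.sum(): print(np.percentile(P[k],[2,50,98],axis=0).round(3))
E
```

```text
clock: 9.27
tool_pos: [0.523, -0.0857, 0.0529]
eef_rot: [0.744, 0.669, -0.0, 0.0]
contact_force: [-0.3, 1.3, -1.5]
opening: 0.171
finger_force: 60.0
clock: 9.68
tool_pos: [0.5238, -0.0791, 0.0529]
eef_rot: [0.743, 0.669, 0.0, -0.0]
contact_force: [0.1, -0.4, -0.9]
opening: 0.17
finger_force: 60.0
36
[[0.534 0.048 0.038]
 [0.54  0.072 0.044]
 [0.549 0.097 0.053]]
```

The force has dropped to zero and brass pixels span 50 mm on the catch floor, so the pin is out. Retracting.

```bash
python3 -m inch '-1 -.01 0 0 0 0 0;-1 -.02 0 0 0 0 0;-1 -.02 0 0 0 0 0;-1 -.02 0 0 0 0 0;-1 -.02 0 0 0 0 0;-1 -.02 0 0 0 0 0;-1 0 0 -.02 0 0 0;-1 0 0 -.02 0 0 0;-1 0 0 -.02 0 0 0;-1 0 0 0 0 0 0;-1 0 0 0 0 0 0'
python3 - <<'E'
from pun import *
s=get_state(); save('wrist','wrist6'); punch('wrist6',s); print(s['tool_pos'])
Rt=R.from_quat(s['eef_rot']).as_matrix(); print(np.degrees(np.arctan2(Rt[1,0],Rt[0,0])),Rt.T@(np.array([.4303,-.2806,.08])-s['tool_pos']))
p,d,m=save('side','side6'); a=p[180:270,265:365,::-1]; cv2.imwrite('pics/pin.png',cv2.resize(a,None,fx=6,fy=6,interpolation=cv2.INTER_CUBIC))
E
```

```text
clock: 10.65
tool_pos: [0.5124, -0.1901, 0.1137]
eef_rot: [0.744, 0.669, 0.0, 0.001]
contact_force: [-0.0, 0.8, -1.3]
opening: 0.176
finger_force: 60.0
n 2092 y(x) [-0.00551787 -0.04370568] z(x) top [ 1.78295829e-03 -9.73440342e+00] at130: y -0.7610292716621313 z axis -6.502618844154483
handle y med -0.4593984139679601 top z -14.699579182049863 front x 40.28867986255665
[ 0.51244905 -0.19012242  0.11368405]
83.91546991351971 [-0.09864898 -0.07216368  0.03361631]
```

View pics/pin.png

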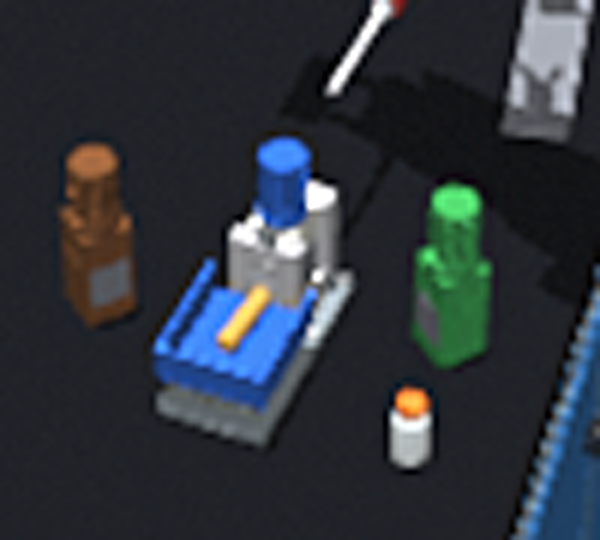

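The pin lies in the catch tray (crop (245,315)), and the hole is free. The punch slipped back 1.2 mm in the grip, which I'll allow for when laying it down.

```bash
python3 -m inch '-1 0 0 0 0 0 -.0532;-1 0 0 0 0 0 -.0532;-1 0 0 0 0 0 -.0532;-1 0 0 0 0 0 -.0532;-1 -.0134 -.0152 0 0 0 0;-1 -.0134 -.0152 0 0 0 0;-1 -.0134 -.0152 0 0 0 0;-1 -.0134 -.0152 0 0 0 0;-1 -.0134 -.0152 0 0 0 0;-1 -.0134 -.0152 0 0 0 0;-1 0 0 0 0 0 0;-1 0 0 0 0 0 0;-1 0 0 0 0 0 0'
python3 - <<'E'
from pun import *
s=get_state(); save('wrist','wrist7'); punch('wrist7',s)
Rt=R.from_quat(s['eef_rot']).as_matrix(); print(s['tool_pos'],np.degrees(np.arctan2(Rt[1,0],Rt[0,0])),Rt.T@(np.array([.4302,-.2794,.0279])-s['tool_pos']))
E
```

```text
clock: 11.83
tool_pos: [0.4305, -0.2779, 0.1122]
eef_rot: [0.668, 0.744, 0.0, -0.001]
contact_force: [0.3, 0.9, -1.9]
opening: 0.172
finger_force: 60.0
n 2088 y(x) [-0.00682276  0.34470372] z(x) top [ 1.23671695e-03 -9.67177957e+00] at130: y -0.5422555761552303 z axis -6.511006367597645
handle y med -0.217669732942945 top z -14.667958713150359 front x 40.40425499101445
[ 0.43052402 -0.27786875  0.1122417 ] 96.20765563934685 [-0.00159978 -0.00047443  0.08433971]
```

```bash
python3 -m inch '-1 -.0013 -.0002 .012 0 0 0;-1 0 0 .012 0 0 0;-1 0 0 .012 0 0 0;-1 0 0 .012 0 0 0;-1 0 0 .010 0 0 0;-1 0 0 .008 0 0 0;-1 0 0 .007 0 0 0;-1 0 0 .006 0 0 0;-1 0 0 .004 0 0 0;-1 0 0 0 0 0 0;-1 0 0 0 0 0 0'
```

```text
clock: 12.8
tool_pos: [0.4301, -0.2801, 0.0299]
eef_rot: [0.668, 0.744, 0.0, -0.0]
contact_force: [-0.5, -0.1, -1.1]
opening: 0.178
finger_force: 60.0
```

```bash
python3 -m inch '-1 0 0 .001 0 0 0;-1 0 0 .0008 0 0 0;-1 0 0 0 0 0 0' 20 && python3 -m inch '-.2 0 0 0 0 0 0;0 0 0 0 0 0 0;.2 0 0 0 0 0 0;.2 0 0 0 0 0 0;.2 0 0 0 0 0 0;.2 0 0 0 0 0 0;.2 0 0 -.015 0 0 0;.2 0 0 -.03 0 0 0;.2 0 0 -.03 0 0 0;.2 0 0 -.03 0 0 0;.2 0 0 -.03 0 0 0;.2 0 0 -.03 0 0 0;.2 0 0 -.03 0 0 0;.2 0 0 -.03 0 0 0;.2 0 0 0 0 0 0;.2 0 0 0 0 0 0'
python3 - <<'E'
from pun import *
s=get_state(); save('wrist','wrist8'); print(s['tool_pos'],s['q'].round(2))
uv,P,(H,S,V)=seg('wrist8')
red=((H<8)|(H>172))&(S>150)&(P[:,2]>.038)&(P[:,2]<.06)&(P[:,1]<-.2); box(P[red],'red'); print('front y',np.percentile(P[red,1],99.5))
sh=(np.hypot(P[:,0]-.42,P[:,1]+.19)<.06)&(P[:,2]>.03)&(P[:,2]<.045)&(abs(P[:,0]-.4215-.107*(-.2014-P[:,1]))<.004)
q=P[sh]; w=cv2.fitLine((q[:,:2]*1000).astype(np.float32),cv2.DIST_HUBER,0,.01,.01).ravel(); print(np.median(q,0),w,q[:,1].max())
uv,P,(H,S,V)=seg('wrist1')
Rt=R.from_quat(s['eef_rot']).as_matrix(); print('to cap above',Rt.T@(np.array([.5335,.0145,.20])-s['tool_pos']))
save('scene','scene8')
E
```

```text
clock: 13.05
tool_pos: [0.4302, -0.2802, 0.0283]
eef_rot: [0.668, 0.744, 0.0, 0.0]
contact_force: [0.1, -0.5, -0.9]
opening: 0.18
finger_force: 20.0
clock: 14.38
tool_pos: [0.4307, -0.2805, 0.2545]
eef_rot: [0.668, 0.744, 0.0, 0.002]
contact_force: [0.4, -0.0, -0.0]
opening: 0.597
finger_force: 0.0
[ 0.4307432  -0.28045209  0.25454583] [ 0.47  0.53  0.03  1.9  -0.02  0.7   0.62]
red 812 z [0.041 0.043 0.044] rect [ 429.6 -279.1] [14.8 78.6] 6.3
front y -0.2405812173439838
[ 0.42147252 -0.20363127  0.03752626] [ 1.0559703e-01 -9.9440902e-01  4.2135931e+02 -2.0043419e+02] -0.15020314445719893
to cap above [0.28232755 0.13365795 0.05438429]
```

The punch is seated as before: its front edge and shaft line agree with the first measurement to within 1 mm. Now over to the cartridge.

```bash
python3 -m inch '.2 .0282 .0134 0 0 0 0;.2 .0282 .0134 0 0 0 0;.2 .0282 .0134 0 0 0 0;.2 .0282 .0134 0 0 0 0;.2 .0282 .0134 0 0 0 0;.2 .0282 .0134 0 0 0 0;.2 .0282 .0134 0 0 0 0;.2 .0282 .0134 0 0 0 0;.2 .0282 .0134 0 0 0 0;.2 .0282 .0134 0 0 0 0;.2 0 0 0 0 0 .0532;.2 0 0 0 0 0 .0532;.2 0 0 0 0 0 .0532;.2 0 0 0 0 0 .0532;.2 0 0 0 0 0 0;.2 0 0 0 0 0 0'
python3 - <<'E'
from meas import *
s=get_state(); save('wrist','wrist9'); Rt=R.from_quat(s['eef_rot']).as_matrix()
uv,P,(H,S,V)=seg('wrist9')
k=(H>95)&(H<128)&(S>110)&(P[:,2]>.122)&(P[:,2]<.14); box(P[k],'cap')
print(s['tool_pos'],np.degrees(np.arctan2(Rt[1,0],Rt[0,0])),Rt.T@(np.array([.5335,.0145,.102])-s['tool_pos']))
save('side','side9')
E
```

```text
clock: 15.82
tool_pos: [0.5322, 0.0147, 0.2517]
eef_rot: [0.743, 0.67, -0.001, -0.001]
contact_force: [-0.3, -0.6, 0.1]
opening: 0.598
finger_force: 0.0
cap 748 z [0.127 0.13  0.131] rect [534.3  15.5] [28.3 27.8] 4.2
[0.53215399 0.01473613 0.25173063] 84.06764964445549 [2.40708153e-05 1.81040088e-03 1.49725922e-01]
```

```bash
python3 -m inch '.2 .0003 .0017 .02 0 0 0;.2 0 0 .025 0 0 0;.2 0 0 .025 0 0 0;.2 0 0 .025 0 0 0;.2 0 0 .02 0 0 0;.2 0 0 .015 0 0 0;.2 0 0 .012 0 0 0;.2 0 0 .007 0 0 0;.2 0 0 0 0 0 0;.2 0 0 0 0 0 0' && python3 -m inch '-1 0 0 0 0 0 0;-1 0 0 0 0 0 0;-1 0 0 0 0 0 0;-1 0 0 0 0 0 0;-1 0 0 0 0 0 0;-1 0 0 0 0 0 0' 35
```

```text
clock: 16.75
tool_pos: [0.5348, 0.0147, 0.1041]
eef_rot: [0.743, 0.669, -0.0, -0.0]
contact_force: [-0.4, -0.7, -0.1]
opening: 0.598
finger_force: 0.0
clock: 17.25
tool_pos: [0.535, 0.0149, 0.1046]
eef_rot: [0.743, 0.669, 0.0, 0.0]
contact_force: [0.1, 0.5, 4.7]
opening: 0.309
finger_force: 35.0
```

```bash
python3 -m inch '-1 0 0 -.004 0 0 0;-1 0 0 -.008 0 0 0;-1 0 0 -.01 0 0 0;-1 0 0 0 0 0 0' && python3 -m inch '-1 0 0 -.015 0 0 0;-1 0 0 -.02 0 0 0;-1 0 0 -.02 0 0 0;-1 0 0 -.02 0 0 0;-1 0 0 -.02 0 0 0;-1 0 0 -.01 0 0 0;-1 0 0 0 0 0 0;-1 0 0 0 0 0 0'
python3 - <<'E'
from meas import *
s=get_state(); Rt=R.from_quat(s['eef_rot']).as_matrix()
for n in ('side','scene'):
    save(n,n+'10'); uv,P,(H,S,V)=seg(n+'10')
    k=(S<50)&(V>120)&(np.hypot(P[:,0]-.48,P[:,1]-.323)<.085)&(P[:,2]>.009)&(P[:,2]<.025); box(P[k],n+' tray rim')
    k=(S<50)&(V>120)&(np.hypot(P[:,0]-.48,P[:,1]-.323)<.085)&(P[:,2]>.001)&(P[:,2]<.009); box(P[k],n+' floor')
print(s['tool_pos'],s['contact_force'],Rt.T@(np.array([.480,.322,.21])-s['tool_pos']))
E
```

```text
clock: 17.58
tool_pos: [0.5359, 0.0148, 0.1281]
eef_rot: [0.743, 0.669, 0.001, 0.001]
contact_force: [0.3, 0.3, -1.0]
opening: 0.31
finger_force: 35.0
clock: 18.25
tool_pos: [0.5347, 0.0149, 0.2311]
eef_rot: [0.743, 0.669, 0.0, 0.0]
contact_force: [-0.7, -0.3, -1.5]
opening: 0.309
finger_force: 35.0
side tray rim 204 z [0.009 0.015 0.02 ] rect [479.2 326.3] [100.4 107.2] 13.0
side floor 436 z [0.001 0.004 0.008] rect [478.1 318.5] [ 98.4 119.1] 13.0
scene tray rim 215 z [0.009 0.015 0.02 ] rect [478.7 319.6] [102.5 102.2] 12.7
scene floor 297 z [0.002 0.005 0.008] rect [489.1 337.3] [124.7 127.2] 12.6
[0.53466838 0.01489662 0.23112326] [-0.67833121 -0.29352511 -1.48661883] [ 0.29967036 -0.08658663  0.02115992]
```

```bash
python3 -m inch '-1 .015 -.0043 0 0 0 0;-1 .025 -.0072 0 0 0 0;-1 .025 -.0072 0 0 0 0;-1 .025 -.0072 0 0 0 0;-1 .025 -.0072 0 0 0 0;-1 .025 -.0072 0 0 0 0;-1 .025 -.0072 0 0 0 0;-1 .025 -.0072 0 0 0 0;-1 .025 -.0072 0 0 0 0;-1 .025 -.0072 0 0 0 0;-1 .025 -.0072 0 0 0 0;-1 .02 -.0058 0 0 0 0;-1 .015 -.0043 0 0 0 0;-1 0 0 0 0 0 0;-1 0 0 0 0 0 0' && python3 -m inch '-1 0 0 .015 0 0 0;-1 0 0 .02 0 0 0;-1 0 0 .02 0 0 0;-1 0 0 .02 0 0 0;-1 0 0 .02 0 0 0;-1 0 0 .015 0 0 0;-1 0 0 .01 0 0 0;-1 0 0 .004 0 0 0;-1 0 0 0 0 0 0;-1 0 0 0 0 0 0'
```

```text
clock: 19.6
tool_pos: [0.4799, 0.3218, 0.2302]
eef_rot: [0.743, 0.669, -0.001, 0.0]
contact_force: [-0.3, -0.8, -1.2]
opening: 0.307
finger_force: 35.0
clock: 20.43
tool_pos: [0.481, 0.3217, 0.1077]
eef_rot: [0.744, 0.669, 0.0, 0.0]
contact_force: [-0.2, -0.1, -0.8]
opening: 0.309
finger_force: 35.0
```

Now the last 9 mm, in small steps until it touches.

```bash
python3 -m inch '-1 0 0 .003 0 0 0;-1 0 0 .003 0 0 0;-1 0 0 .002 0 0 0;-1 0 0 0 0 0 0' && python3 -m inch '-1 0 0 .001 0 0 0;-1 0 0 0 0 0 0;-1 0 0 0 0 0 0' 15
python3 - <<'E'
from h import *
s=get_state(); print(s['tool_pos'],s['contact_force'])
p,d,m=save('side','side11'); V=m['view']
E
```

```text
clock: 20.77
tool_pos: [0.4801, 0.3223, 0.099]
eef_rot: [0.743, 0.669, -0.0, -0.0]
contact_force: [-0.5, 1.2, -1.1]
opening: 0.308
finger_force: 35.0
clock: 21.02
tool_pos: [0.4803, 0.3227, 0.0986]
eef_rot: [0.743, 0.669, 0.0, -0.0]
contact_force: [-2.0, 0.5, 2.9]
opening: 0.31
finger_force: 15.0
[0.48033737 0.32265248 0.09861954] [-1.9968272   0.46622294  2.91710712]
```

Contact shows (force z rose from -1.1 to +2.9 N). Releasing and rising.

```bash
python3 -m inch '-.3 0 0 0 0 0 0;-.1 0 0 0 0 0 0;.2 0 0 0 0 0 0;.2 0 0 0 0 0 0;.2 0 0 0 0 0 0;.2 0 0 -.01 0 0 0;.2 0 0 -.02 0 0 0;.2 0 0 -.03 0 0 0;.2 0 0 -.03 0 0 0;.2 0 0 -.03 0 0 0;.2 0 0 -.03 0 0 0;.2 0 0 -.03 0 0 0;.2 0 0 0 0 0 0;.2 0 0 0 0 0 0'
python3 - <<'E'
from meas import *
for n in ('scene','side','wrist'): p,d,m=save(n,n+'12')
uv,P,(H,S,V)=seg('wrist12'); k=(H>95)&(H<128)&(S>110)&(P[:,2]>.05)&(P[:,2]<.15)&(np.hypot(P[:,0]-.48,P[:,1]-.322)<.06); box(P[k],'cap'); box(P[k&(P[:,2]>.12)],'captop')
a=cv2.imread('pics/scene12.png')[130:330,210:450]; cv2.imwrite('pics/end.png',cv2.resize(a,None,fx=3,fy=3)[:600])
E
```

```text
clock: 22.23
tool_pos: [0.4812, 0.3227, 0.2806]
eef_rot: [0.743, 0.669, 0.002, 0.0]
contact_force: [0.2, -0.3, -0.4]
opening: 0.603
finger_force: 0.0
cap 780 z [0.082 0.123 0.125] rect [480.  323.7] [28.9 28.6] 7.2
captop 572 z [0.122 0.124 0.125] rect [479.7 323.2] [27.5 27.7] 6.5
```

View pics/end.png

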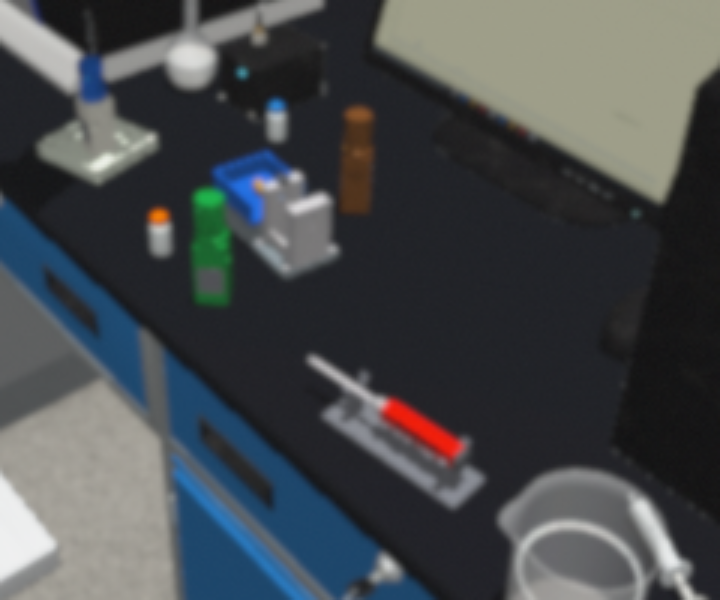

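The picture shows the cartridge upright in the tray (90,110), the punch in its cradle (410,420), the pin in the blue tray (262,185) and the other things where they were. Cap top is at z = 0.124 m, as it must be.

```bash
python3 -c "
from plant import r; print(r.finish_job())"
```

```text
the job is handed in; nothing more can be done
None
```

The job is done and handed in at about 22 s on the robot's clock: the pin is in the blue catch tray, the punch is back in its cradle as it lay, the cartridge stands upright in the white tray, and the other things look to be where they were.

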